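# Shut and pin a membrane test cell

### The arm

A 7-joint arm with a two-finger parallel gripper is mounted at the origin on the work surface. World frame = base frame: x ahead of the robot, y to its left, z up, the work surface at z = 0. Lengths are in m, angles in rad, forces in N, time in s.
With the tool pointing down it reaches from about 0.4 to 0.875 m from the base axis. Payload 19.3 kg.
Tool frame: the origin (TCP) lies between the finger pads; the fingertips stand bot.tcp_to_tips ahead of it and the grasp point (between the pads) is the TCP (bot.tcp_to_tips is the distance from the TCP to the fingertips, in m); z points along the fingers, y is the line along which they close (so a half turn about z gives the same grasp; the last joint's range is limited). The gripper opens to 85 mm and grips with 20 to 120 N. Pads are 22 mm wide; open, the fingers measure 114 mm over their backs; the gripper's body (76 mm by 85 mm) begins 54 mm behind the grasp point. The pads swing forward as they close: fully open they stand 13 mm farther back than shut.
Start: joints at [-1.332, 0.521, -0.036, 1.599, 0.021, 1.021, -0.113], TCP at [0.19, 0.595, 0.25] pointing down, gripper open.
Joint ranges: [-2.91, 2.91], [-0.3, 2.13], [-1.5, 1.42], [0.17, 2.43], [-1.26, 4.41], [0.16, 1.93], [-2.52, 2.52]. Speed limits (rad/s): [1.89, 1.89, 2.39, 2.39, 3.01, 3.01, 3.01].

### API

Orientations are given as [roll, pitch, yaw] about the fixed x, y, z axes, in that order (R = Rz(yaw) Ry(pitch) Rx(roll)).
In Python, from workcell import telemetry, grab_frame, bot gives the robot as it stands. The module is installed in compiled form; this text tells all that it offers.
- The arm moves only by the shell command python3 -m crank 'ROWS' [FORCE]. ROWS is text: rows parted by semicolons, each of 7 numbers parted by spaces: the finger opening in m, from 0 to 0.0854, then the shift along the tool's x, y, z in m, then the turn, a rotation vector about the tool's x, y, z in degrees. A call has exactly 8 rows; each row shifts and turns the commanded pose from where the row before left it, along the tool's axes as they then stand; what a row does not reach is not made up. A row lasts 1/12 s, in which the tool goes at most 41.7 mm and 7.16 degrees, less where a joint would pass 70% of its speed; a pose out of reach is approached as far as the arm can. A call with a gripper value outside its range is refused whole. The fingers move at their own pace and stop on an object; FORCE is the grip in N (left out, the last holds). Time passes only in rows, so rows that do not move let the fingers close, or fill a call up. It gives the time, the measured TCP pose, the force, the opening and the grip force at its end, in the units of the state.
- telemetry.observe(): the state, without advancing time (a new reading comes with each control period).
- grab_frame(name): name is "side" or "top" or "wrist"; returns a dict with "pixels" (384x512x3 uint8, red, green, blue), "depth" (384x512 float32, m along the optical axis (not along the pixel's ray), 0 where there is no reading), "vertical_fov" (degrees; the focal length in pixels is half the picture's height over the tangent of half this angle, whatever the lens; pixels are square), "cx", "cy" (the principal point, pixels), "distortion" ([k1, k2, p1, p2, k3] as OpenCV has them; the pictures are not rectified), "R" (3x3) and "t" (3): a world point X has camera coordinates R X + t; the wrist camera has in their place "hand_eye" (4x4, takes a point from camera to tool coordinates, whose origin is the TCP and whose axes are the flange's). Camera axes: x right, y down, z forward; pixel columns grow to the right and rows downward; lengths in m; the calibration is good to about 2 mm. A picture is of the moment at which its call begins: read the wrist's pose just before it.
- bot.job_done(): hands the job in; it is judged then, once.
The state is a dict: "clock": time; "qpos": joint angles; "qd": joint speeds; "joint_efforts": joint torques, N m; "position": TCP position; "tool_rot": TCP orientation; "force": force on the tool from outside, world axes, zero at the start; "moment": the same for the moment, N m; "grip_width": finger opening in m; "finger_force": force on a finger pad.
Only numpy, scipy, OpenCV 4.12 (cv2) and the standard library are available. Lean on these libraries where they do the work, as an engineer would, in place of code of your own. Each camera call takes 0.05 s, during which the arm holds its last target. There are 200 camera calls.

### The job

Shut the hinged upper half of the membrane test cell by its blue tab, then take the blue-headed locating pin from the rack and push it through the orange sprung collar and the holes of both halves. Push the pin on down until the orange collar is squeezed most of its way, and finish like that, with the gripper still holding the pin down so that the halves stay pressed shut: do not let go. Leave the red-headed plug, the amber bottle, the beaker and the jar where they are.

Things in the scene. Friction and masses are not known exactly. Their poses are not given: they have to be found in the camera images.
- cell: Lower half of the membrane test cell, fixed to the bench: grey block 110 (x) x 130 (y) x 40 mm high on a 150 x 160 x 6 mm dark steel foot, with a white membrane disc on its top face. Origin: centre of the underside, on the bench. z is up. The hinge axis is parallel to its x axis, at y = +71 mm, z = 40 mm. The cell stands at varying places and yaws.
- lid (a joint): Hinge of the upper half (aluminium plate 110 x 130 x 15 mm with a blue thumb tab on its free edge and two small hose fittings, 24 mm tall, near the hinge). 0 = shut flat on the lower half, grows as it opens upward (rad), at most 1.2; starts part open. The hinge is stiff: it stays at any angle; about 5 N on the tab, square to the plate, closes it. Shut, the upper half's top face is 55 mm above the bench.
- lid_tab (a point): Middle of the top face of the blue thumb tab (50 mm along cell x, 36 mm outward, 12 mm thick), which sticks out beyond the free edge of the upper half; it moves with the upper half. It is 154 mm from the hinge axis measured along the plate, and 15 mm above the hinge axis square to the plate. Shut, it lies at cell x = 0, y = -83 mm, z = 55 mm, with nothing but the foot and the bench below.
- collar (a joint): Orange sprung collar round the hole on top of the upper half: 0 = up, grows as it is pushed down to 0.008 m at its stop. Spring: 4 N to start it, 12 N at the stop.
- collar_top (a point): Centre of the collar's top face, where the pin goes in; moves with the upper half and with the collar. The collar has outer diameter 34, bore 16, height 10 mm. With the upper half shut and the collar up it is 73 mm above the bench, straight above cell_hole.
- cell_hole (a point): Mouth of the 13 mm hole in the top face of the lower half (at cell x = 0, y = -42 mm, z = 40 mm); the hole is 33 mm deep. The upper half has a 13 mm through hole that lies right above it when shut.
- rack: White pin rack, fixed to the bench, 150 (x) x 56 (y) x 65 mm high, origin at the centre of its underside. Two 14 mm holes at x = -43 and +43 mm, through it. The pin stands in one of them and the plug in the other, either way round.
- pin_knob (a point): Centre of the blue cylindrical knob (24 mm diameter, 38 mm high) of the loose locating pin, 55 to 115 g; z points up along the pin. Below the knob are a 30 mm diameter x 5 mm flange (underside 24 mm below this point, resting on the rack at the start) and a 10 mm diameter steel shank, 55 mm long with a tapered tip. The flange seats on the orange collar.
- pin_tip (a point): Tip of the locating pin's shank, 79 mm below the centre of its knob.
- plug_knob (a point): Centre of the knob of the blanking plug: same shape as the pin but with a red knob. To be left in the rack.
- amber: Amber glass bottle, diameter 56, height 120 mm, origin at the centre of its underside. Leave alone.
- beaker: Glass beaker, diameter 68, height 85 mm, origin at the centre of its underside. Leave alone.
- jar: White plastic jar with a green cap, diameter 60, height 75 mm, origin at the centre of its underside. Leave alone.
There are look-alikes about, which are no part of the job. Of the things shaped like the cell, the grey one is meant.

How it is judged:
On the way, in this order (a step that is already met when the one before it is completed fails the run):
1. the upper half is shut, the pin not yet in (value of joint lid below 0.03 rad and horizontal distance between pin_tip and cell_hole above 0.01 m), for 0.2 s.
2. the pin has gone through the upper half into the lower half's hole (value of joint lid below 0.04 rad and horizontal distance between pin_tip and cell_hole below 0.004 m and z of pin_tip in the frame of cell below 0.028 m), for 0.1 s.
At the end, for the whole second after the job is handed in: Hinge under 0.03 rad; pin within 0.1 rad of upright, tip at least 12 mm inside the lower hole and within 4 mm of its axis; collar pushed down over 4 of its 8 mm by the pin (over 4 N); fingers still on the pin (over 2 N); plug still in the rack (value of joint lid below 0.03 rad and value of joint collar above 0.004 m and horizontal distance between pin_tip and cell_hole below 0.004 m and z of pin_tip in the frame of cell below 0.028 m and angle between pin_tip's own z axis and vertical below 0.1 rad and contact force between pin and collar above 4 N and contact force between the fingers and pin above 2 N and z of plug_knob in the frame of rack between 0.08 and 0.098 m); the arm keeps its last pose, push and grip.
It fails at once if the red-headed plug is disturbed (over 20 mm) (distance of plug_knob from where it was at the start of the episode above 0.02 m).
It fails at once if the amber is moved (over 30 mm) or tipped (distance of amber from where it was at the start of the episode above 0.03 m or angle between amber's own z axis and vertical above 0.35 rad).
It fails at once if the beaker is moved (over 30 mm) or tipped (distance of beaker from where it was at the start of the episode above 0.03 m or angle between beaker's own z axis and vertical above 0.35 rad).
It fails at once if the jar is moved (over 30 mm) or tipped (distance of jar from where it was at the start of the episode above 0.03 m or angle between jar's own z axis and vertical above 0.35 rad).
It also fails if it takes over 48 s, if anything falls off the work surface, if the arm or the gripper's body presses on something with over 40 N, if the wrist force passes 120 N, or if a joint passes its speed limit or range.

## Working session

There is one attempt and no reset: what is moved stays moved. The work goes in short steps, Python scripts to look and compute and a shell command to move; the robot and the scene stay as the last step left them, time stands still between calls to the robot, and variables do not carry over. Pictures are saved under pics/ and viewed, at most 10 in all, crops included, and the job is handed in when it is done.

```bash
mkdir -p pics; cat > h.py <<'E'
import numpy as np, cv2
from workcell import telemetry, grab_frame, bot
from scipy.spatial.transform import Rotation as Ro
def K(f):
    h=f["pixels"].shape[0]; F=h/2/np.tan(np.radians(f["vertical_fov"])/2)
    return np.array([[F,0,f["cx"]],[0,F,f["cy"]],[0,0,1.]])
def cam(name):
    s=telemetry.observe(); f=grab_frame(name)
    if "hand_eye" in f:
        T=np.eye(4); T[:3,:3]=Ro.from_euler('xyz',s["tool_rot"]).as_matrix(); T[:3,3]=s["position"]
        W=T@np.array(f["hand_eye"])
    else:
        W=np.eye(4); W[:3,:3]=np.array(f["R"]).T; W[:3,3]=-W[:3,:3]@np.array(f["t"])
    f["W"]=W; return f
def rays(f,uv):
    n=cv2.undistortPoints(np.array(uv,float).reshape(-1,1,2),K(f),np.array(f["distortion"],float))[:,0]
    return np.c_[n,np.ones(len(n))]
def onplane(f,uv,z):
    d=rays(f,uv)@f["W"][:3,:3].T; o=f["W"][:3,3]
    return o+d*((z-o[2])/d[:,2])[:,None]
def bydepth(f,uv):
    uv=np.array(uv).reshape(-1,2); z=f["depth"][uv[:,1].astype(int),uv[:,0].astype(int)]
    return (rays(f,uv)*z[:,None])@f["W"][:3,:3].T+f["W"][:3,3]
def save(f,n): cv2.imwrite(f"pics/{n}.png",f["pixels"][:,:,::-1])
def blobs(f,lo,hi,mina=30):
    hsv=cv2.cvtColor(np.ascontiguousarray(f["pixels"]),cv2.COLOR_RGB2HSV)
    m=cv2.inRange(hsv,np.array(lo),np.array(hi)); n,l,st,c=cv2.connectedComponentsWithStats(m)
    return [(st[i],c[i],l==i) for i in range(1,n) if st[i][4]>=mina]
E
python3 - <<'E'
from h import *
s=telemetry.observe(); print({k:np.round(v,3) for k,v in s.items()}, bot.tcp_to_tips)
fs=[cam("top"),cam("side")]
cv2.imwrite("pics/a.png",np.vstack([f["pixels"] for f in fs])[:,:,::-1][:, :])
for n,f in zip(["top","side"],fs):
    save(f,n); print(n,np.round(f["W"],3).tolist())
    for nm,lo,hi in [("blue",(100,120,50),(125,255,255)),("orange",(5,150,120),(20,255,255)),("red",(170,140,60),(180,255,255)),("red0",(0,140,60),(4,255,255)),("green",(40,90,40),(85,255,255))]:
        for st,c,m in blobs(f,lo,hi):
            ys,xs=np.nonzero(m); P=bydepth(f,np.c_[xs,ys]); print(nm,st,c.round(1),np.median(P,0).round(3))
E
```

```text
{'clock': np.float64(0.0), 'qpos': array([-1.332,  0.522, -0.036,  1.6  ,  0.021,  1.021, -0.113]), 'qd': array([ 0.001,  0.001,  0.001, -0.001,  0.001, -0.   , -0.001]), 'joint_efforts': array([-1.0000e-03, -9.2712e+01,  1.9790e+00, -3.6996e+01,  1.8000e-02,
        8.0000e-03,  0.0000e+00]), 'position': array([0.19 , 0.595, 0.25 ]), 'tool_rot': array([-3.141,  0.   ,  2.833]), 'force': array([-0.57 ,  0.471,  0.451]), 'moment': array([-0.004, -0.009,  0.013]), 'finger_force': np.float64(0.0), 'grip_width': np.float64(0.085)} 0.019
top [[-0.027, -0.993, 0.119, 0.301], [-1.0, 0.026, -0.012, 0.021], [0.009, -0.119, -0.993, 1.243], [0.0, 0.0, 0.0, 1.0]]
blue [399  32  29  28 621] [412.6  45.5] [ 0.827 -0.457  0.11 ]
blue [95 50 41 14 49] [115.1  56.4] [0.856 0.395 0.015]
blue [ 406   96  104   56 3151] [453.6 124. ] [ 0.612 -0.566  0.073]
blue [246 129  15  21 282] [253.2 139. ] [ 0.566 -0.005  0.128]
blue [334 174  10   9  68] [338.2 178.2] [ 0.46  -0.226  0.107]
blue [396 275  16  23 290] [403.5 286.4] [ 0.166 -0.403  0.054]
blue [162 297  18  23 290] [170.4 307.6] [0.131 0.226 0.055
[... 1047 characters left out ...]
6   33   42 1128] [497.2 325.6] [ 0.815 -0.462  0.11 ]
blue [122 344  31  23 589] [136.8 355.4] [ 0.167 -0.404  0.054]
blue [ 350  351   76   33 1565] [388.8 370.6] [ 0.61  -0.497  0.073]
orange [310 113  16  14 130] [317.6 120.7] [0.662 0.304 0.075]
orange [145 138  11   9  77] [150.2 141.6] [0.144 0.26  0.071]
orange [301 161  14   4  48] [307.  162.4] [0.566 0.029 0.125]
orange [132 321  18  18 203] [140.3 329.7] [ 0.175 -0.364  0.072]
red0 [318 246  12  20 178] [323.4 255.3] [ 0.544 -0.252  0.101]
green [270  25   9   8  66] [274.   28.5] [0.629 1.014 0.123]
green [ 126  125   64   46 1642] [159.3 148.3] [0.172 0.268 0.035]
green [397 235  25  22 425] [408.7 245.8] [ 0.745 -0.228  0.074]
```

View pics/top.png

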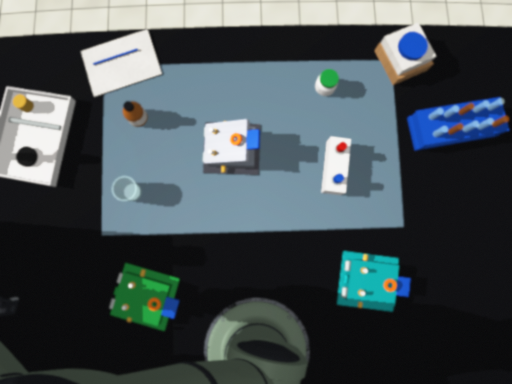

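View pics/side.png

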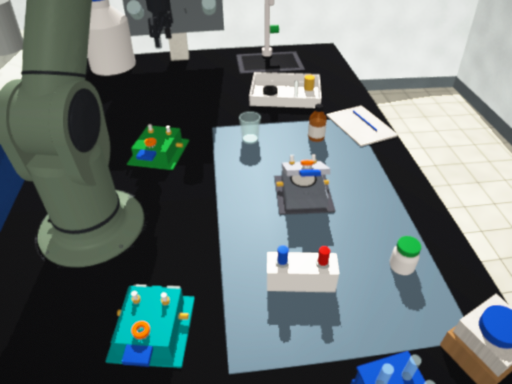

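The top view shows the grey cell at (232,145), with its raised lid, collar (236,139) and blue tab (253,139) pointing towards world -y. The rack is at (337,165), with the blue pin (338,178) at x≈0.46 and the red plug (341,147) at x≈0.54. The side view agrees; teal and green are look-alikes. Heights check out: knob top 0.107 (expected 0.108) and tab 0.128, which gives a lid angle of about 0.5 rad.

```bash
R="0 -0.030 -0.0255 0 0 0 0"; python3 -m crank '0 -0.030 -0.0255 0 0 0 0;0 -0.030 -0.0255 0 0 0 0;0 -0.030 -0.0255 0 0 0 0;0 -0.030 -0.0255 0 0 0 0;0 -0.030 -0.0255 0 0 0 0;0 -0.030 -0.0255 0 0 0 0;0 -0.030 -0.0255 0 0 0 0;0 -0.030 -0.0255 0 0 0 0' 40
python3 -m crank '0 -0.030 -0.0255 0 0 0 0;0 -0.030 -0.0255 0 0 0 0;0 -0.030 -0.0255 0 0 0 0;0 -0.030 -0.0255 0 0 0 0;0 -0.030 -0.0255 0 0 0 0;0 -0.030 -0.0255 0 0 0 0;0 0 0 0 0 0 0;0 0 0 0 0 0 0'
python3 - <<'E'
from h import *
f=cam("wrist"); save(f,"w1"); print(np.round(f["hand_eye"],3).tolist()); s=telemetry.observe(); print(s["clock"],s["position"],s["tool_rot"])
for nm,lo,hi in [("blue",(100,120,50),(125,255,255)),("orange",(5,150,120),(20,255,255))]:
    for st,c,m in blobs(f,lo,hi,100):
        ys,xs=np.nonzero(m); P=bydepth(f,np.c_[xs,ys]); print(nm,st,c.round(1),np.median(P,0).round(3))
E
```

```text
clock: 0.77
position: [0.3571, 0.3263, 0.2502]
tool_rot: [-3.141, -0.0, 2.833]
force: [0.1, 0.7, 0.2]
grip_width: -0.0001
finger_force: 0.0
clock: 1.43
position: [0.4822, 0.1256, 0.25]
tool_rot: [-3.141, -0.0, 2.829]
force: [-0.5, 0.6, 0.1]
grip_width: 0.0
finger_force: 0.0
[[-0.001, -0.963, -0.27, 0.068], [1.0, -0.001, -0.001, 0.0], [0.0, -0.27, 0.963, -0.124], [0.0, 0.0, 0.0, 1.0]]
1.4833 [0.48154148 0.1272849  0.2500319 ] [-3.14132481e+00 -5.16223627e-04  2.83139411e+00]
blue [132 320  28  27 405] [145.9 333.2] [ 0.577 -0.004  0.131]
orange [496 250  16  31 301] [505.  264.8] [0.648 0.33  0.083]
```

View pics/w1.png

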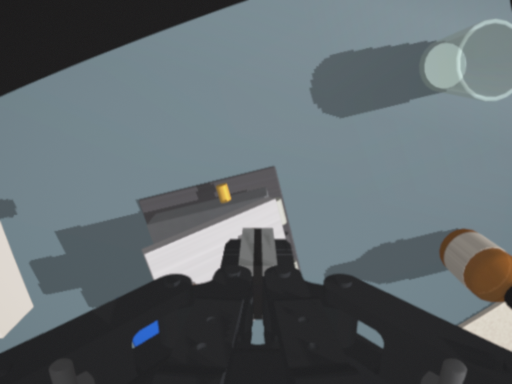

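The wrist view shows the cell below the fingers: the near foot edge runs from (138,200) to (274,167), the yellow latch is at (223,192), and part of the blue tab is at (146,333). I'll take the cell's yaw and origin from the two foot corners.

```bash
cat > e.py <<'E'
from h import *
f=cam("wrist")
g=cv2.cvtColor(np.ascontiguousarray(f["pixels"]),cv2.COLOR_RGB2GRAY)
c=np.array([[138,200],[274,167]],np.float32).reshape(-1,1,2)
c=cv2.cornerSubPix(g,c,(5,5),(-1,-1),(3,50,.01))[:,0]; print(c)
P=onplane(f,c,0.006); print(P.round(4)); e=P[1]-P[0]; L=np.linalg.norm(e); ey=e/L; ex=np.array([ey[1],-ey[0],0])
yaw=np.arctan2(ex[1],ex[0]); o=P.mean(0)+.075*ex; print("L",L,"yaw",yaw,"origin",o.round(4))
print("tab shut",(o-.083*ey).round(4),"hole",(o-.042*ey).round(4),"tab now",(o+(.071-.127)*ey).round(4))
E
python3 e.py
```

```text
[[134.2094  200.53574]
 [272.41696 166.47966]]
[[ 0.4883 -0.0218  0.006 ]
 [ 0.4988  0.1387  0.006 ]]
L 0.1609208544145601 yaw -0.06489012082799281 origin [0.5684 0.0536 0.006 ]
tab shut [ 0.563  -0.0292  0.006 ] hole [0.5657 0.0117 0.006 ] tab now [ 0.5648 -0.0023  0.006 ]
```

```bash
python3 -m crank '0 -0.024 -0.021 0.008 0 0 0;0 -0.024 -0.021 0.008 0 0 0;0 -0.024 -0.021 0.010 0 0 0;0 -0.024 -0.021 0.010 0 0 0;0 -0.025 -0.021 0.010 0 0 0;0 0 0 0.012 0 0 0;0 0 0 0.012 0 0 0;0 0 0 0 0 0 0'
python3 -m crank '0 0 0 0.012 0 0 0;0 0 0 0.010 0 0 0;0 0 -0.001 0.008 0 0 0;0 0 -0.002 0.012 0 0 0;0 0 -0.003 0.012 0 0 0;0 0 -0.003 0.012 0 0 0;0 0 -0.003 0.012 0 0 0;0 0 0 0 0 0 0'
```

```text
clock: 2.2
position: [0.5638, -0.0079, 0.1782]
tool_rot: [-3.141, -0.003, 2.834]
force: [-0.8, 0.3, -0.1]
grip_width: 0.0003
finger_force: 0.0
clock: 2.87
position: [0.5602, -0.0205, 0.1006]
tool_rot: [-3.141, -0.002, 2.833]
force: [-0.4, -0.6, 0.6]
grip_width: 0.0001
finger_force: 0.0
```

```bash
python3 -m crank '0 0 -0.003 0.008 0 0 0;0 0 -0.003 0.008 0 0 0;0 0 -0.003 0.006 0 0 0;0 0 0 0.003 0 0 0;0 0 0 0.002 0 0 0;0 0 0 0.001 0 0 0;0 0 0 0.001 0 0 0;0 0 0 0 0 0 0'
```

```text
clock: 3.53
position: [0.5585, -0.0293, 0.074]
tool_rot: [-3.142, 0.0, 2.833]
force: [-4.1, -1.3, 10.6]
grip_width: 0.0002
finger_force: 5.5
```

```bash
python3 -m crank '0 0 0 0.001 0 0 0;0 0 0 0.001 0 0 0;0 0 0 0.001 0 0 0;0 0 0 0 0 0 0;0 0 0 0 0 0 0;0 0 0 -0.020 0 0 0;0 0 0 -0.040 0 0 0;0 0 0 -0.040 0 0 0'
python3 - <<'E'
from h import *
for n in ("top","wrist"):
    f=cam(n); save(f,n+"2")
    for nm,lo,hi in [("blue",(100,120,50),(125,255,255)),("orange",(5,150,120),(20,255,255))]:
      for st,c,m in blobs(f,lo,hi,40):
        ys,xs=np.nonzero(m); P=bydepth(f,np.c_[xs,ys]); print(n,nm,st,c.round(1),np.median(P,0).round(3))
E
```

```text
clock: 4.2
position: [0.5578, -0.0291, 0.1711]
tool_rot: [-3.141, -0.002, 2.833]
force: [0.5, -0.3, 0.0]
grip_width: -0.0002
finger_force: 0.0
top blue [398  32  30  28 624] [412.6  45.6] [ 0.826 -0.457  0.11 ]
top blue [95 50 41 14 53] [115.   56.4] [0.857 0.392 0.015]
top blue [ 406   96  104   54 3190] [454.2 123.7] [ 0.613 -0.567  0.073]
top blue [334 174  10   9  68] [338.2 178.2] [ 0.46  -0.226  0.108]
top blue [396 276  16  22 279] [403.3 286.4] [ 0.166 -0.403  0.055]
top blue [162 297  12  23 181] [167.8 308.8] [0.128 0.233 0.055]
top orange [384 279  13  12  98] [390.  284.9] [ 0.174 -0.362  0.073]
top orange [148 298  13  13 118] [154.  303.9] [0.144 0.266 0.072]
wrist blue [ 230  148   60   74 3099] [259.7 184.7] [ 0.563 -0.028  0.055]
wrist orange [361  57  16  23 193] [366.4  69.1] [0.507 0.076 0.027]
wrist orange [398 102  18  20 103] [403.5 110.3] [0.538 0.083 0.063]
wrist orange [ 294  156   48   46 1378] [317.1 178.5] [0.566 0.012 0.073]
wrist orange [409 181  19  20  93] [415.2 187.6] [0.597 0.081 0.063]
```

View pics/wrist2.png

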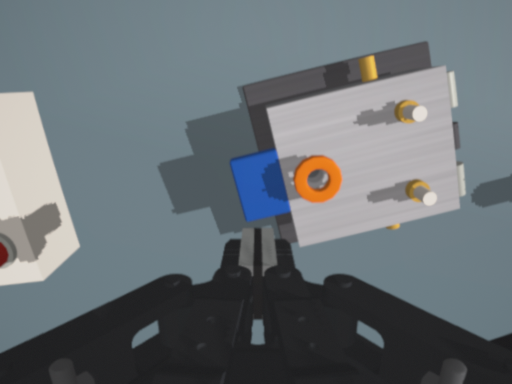

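The lid is shut: tab z is 0.055 and the orange collar's ring at (318,179) has its top at 0.073. Its position (0.566, 0.012) matches the hole predicted from the foot. Next I'll refine the ring centre and go to the pin.

```bash
cat > ring.py <<'E'
from h import *
def disc(f,lo,hi,z,near,r):
    for st,c,m in blobs(f,lo,hi,60):
        cs,_=cv2.findContours(m.astype(np.uint8),cv2.RETR_EXTERNAL,cv2.CHAIN_APPROX_NONE)
        k=max(cs,key=len)[:,0]; P=onplane(f,k,z)[:,:2]
        if np.hypot(*(P.mean(0)-near))<.04:
            A=np.c_[2*P,np.ones(len(P))]; x=np.linalg.lstsq(A,(P**2).sum(1),rcond=None)[0]
            print("centre",x[:2].round(4),"r",np.sqrt(x[2]+x[:2]@x[:2]).round(4),"expected",r)
E
python3 - <<'E'
from ring import *
disc(cam("wrist"),(5,150,120),(20,255,255),.073,[.566,.012],.017)
E
python3 -m crank '0.05 -0.002 -0.036 0 0 0 0;0.05 -0.002 -0.036 0 0 0 0;0.05 -0.002 -0.036 0 0 0 0;0.05 -0.001 -0.036 0 0 0 0;0.05 -0.001 -0.036 0 0 0 0;0.05 -0.001 -0.037 0 0 0 0;0.05 0 0 0 0 0 0;0.05 0 0 0 0 0 0'
python3 - <<'E'
from ring import *
f=cam("wrist"); save(f,"w3"); s=telemetry.observe(); print(s["position"],s["tool_rot"])
for st,c,m in blobs(f,(100,120,50),(125,255,255),60):
    ys,xs=np.nonzero(m); P=bydepth(f,np.c_[xs,ys]); print(st,c,np.median(P,0).round(4),P[:,2].max())
    T=P[P[:,2]>.105]; print("top face mid",((T.min(0)+T.max(0))/2).round(4),np.ptp(T,axis=0).round(4))
disc(f,(100,120,50),(125,255,255),.108,[.46,-.226],.012)
E
```

```text
centre [0.5656 0.0125] r 0.0162 expected 0.017
clock: 5.02
position: [0.5, -0.2405, 0.1697]
tool_rot: [-3.141, -0.001, 2.829]
force: [0.3, 0.4, 0.1]
grip_width: 0.0496
finger_force: 0.0
[ 0.50078075 -0.23879822  0.16971626] [ 3.14137970e+00 -9.13825832e-04  2.83144530e+00]
[ 236  119   41   45 1457] [256.26218257 141.29375429] [ 0.4607 -0.2284  0.1081] 0.29359530999414923
top face mid [ 0.4541 -0.2288  0.1994] [0.0376 0.0226 0.1884]
[   0  289   56   51 1103] [ 23.31459655 311.46418858] [ 0.5553 -0.4855  0.0203] 0.29359530999414923
top face mid [ 0.4534 -0.2583  0.2517] [0.0362 0.0777 0.0837]
[ 64 332  16  23 185] [ 71.32972973 342.70810811] [ 0.6055 -0.4709  0.0203] 0.22555783040914046
top face mid [ 0.4841 -0.2913  0.2161] [0.0127 0.0162 0.0189]
centre [ 0.4608 -0.2286] r 0.0114 expected 0.012
```

View pics/w3.png

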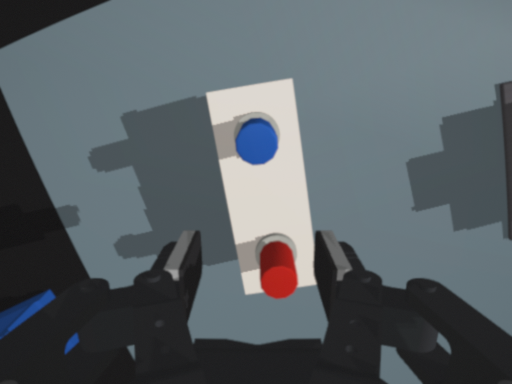

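The wrist view shows the blue knob at (257,142), the red plug at (278,278) and the fingers either side of the plug, well above it. The pin's top centre is (0.461, -0.2285), with radius 11.4 mm against 12 expected. Now I'll grasp it.

```bash
python3 -m crank '0.05 0.021 -0.001 0 0 0 0;0.05 0.020 -0.001 0 0 0 0;0.05 0 0 0.010 0 0 0;0.05 0 0 0.018 0 0 0;0.05 0 0 0.018 0 0 0;0.05 0 0 0.018 0 0 0;0.05 0 0 0.013 0 0 0;0.05 0 0 0 0 0 0' 100
python3 -m crank '0 0 0 0 0 0 0;0 0 0 0 0 0 0;0 0 0 0 0 0 0;0 0 0 0 0 0 0;0 0 0 0 0 0 0;0 0 0 0 0 0 0;0 0 0 -0.010 0 0 0;0 0 0 -0.020 0 0 0' 100
```

```text
clock: 5.73
position: [0.461, -0.2262, 0.0908]
tool_rot: [3.141, -0.004, 2.835]
force: [-0.6, 0.2, -1.6]
grip_width: 0.0499
finger_force: 0.0
clock: 6.4
position: [0.4607, -0.2277, 0.123]
tool_rot: [3.142, -0.002, 2.833]
force: [-0.4, 0.2, -1.5]
grip_width: 0.0219
finger_force: 97.9
```

```bash
python3 -m crank '0 0 0 -0.023 0 0 0;0 0 0 -0.023 0 0 0;0 0 0 -0.022 0 0 0;0 -0.003 0.034 0 0 0 0;0 -0.003 0.034 0 0 0 0;0 -0.003 0.034 0 0 0 0;0 -0.003 0.034 0 0 0 0;0 -0.003 0.034 0 0 0 0'
python3 -m crank '0 -0.003 0.034 0 0 0 0;0 -0.003 0.034 0 0 0 0;0 -0.003 0.016 0 0 0 0;0 -0.003 0.006 0 0 0 0;0 0 0 0 0 0 0;0 0 0 0 0 0 0;0 0 0 0 0 0 0;0 0 0 0 0 0 0'
python3 - <<'E'
from ring import *
s=telemetry.observe(); print({k:np.round(s[k],4) for k in("position","tool_rot","force","grip_width","finger_force")})
a=cam("side"); w=cam("wrist"); t=cam("top")
p=np.array(s["position"])
for n,f in (("side",a),("wrist",w)):
    for z in (0,-.06,-.08):
        q=f["W"][:3,:3].T@(p+[0,0,z]-f["W"][:3,3]); uv=cv2.projectPoints(q.reshape(1,3),np.zeros(3),np.zeros(3),K(f),np.array(f["distortion"],float))[0].ravel(); print(n,z,uv.round(1))
A=cv2.resize(a["pixels"][70:220,230:390],None,fx=3.5,fy=3.5,interpolation=cv2.INTER_CUBIC); 
cv2.imwrite("pics/s4.png",A[:,:,::-1]); save(w,"w4")
E
```

```text
clock: 7.07
position: [0.5279, -0.0692, 0.1925]
tool_rot: [3.141, 0.001, 2.832]
force: [1.0, -0.5, -0.4]
grip_width: 0.0219
finger_force: 98.0
clock: 7.73
position: [0.5659, 0.0099, 0.1916]
tool_rot: [-3.141, 0.0, 2.831]
force: [-0.3, 0.0, -0.9]
grip_width: 0.0221
finger_force: 98.0
{'position': array([0.5659, 0.0099, 0.1916]), 'tool_rot': array([-3.1412e+00,  1.0000e-04,  2.8307e+00]), 'force': array([-0.3102,  0.0089, -0.9423]), 'grip_width': np.float64(0.0221), 'finger_force': np.float64(98.0322)}
side 0 [310.8 145.4]
side -0.06 [308.9 165.3]
side -0.08 [308.3 171.6]
wrist 0 [256.9 266.3]
wrist -0.06 [257.1 214.1]
wrist -0.08 [257.2 202.9]
```

View pics/s4.png

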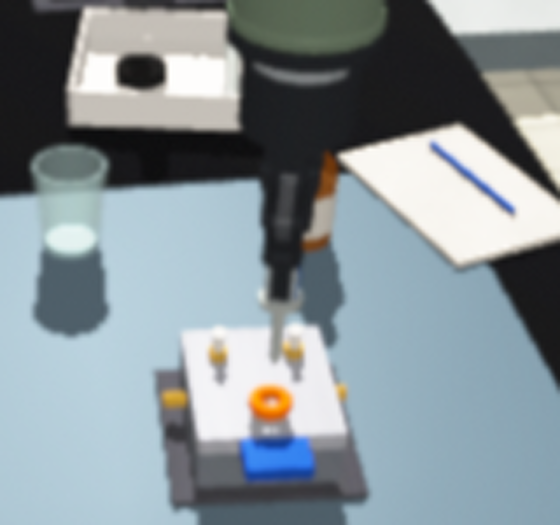

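View pics/w4.png

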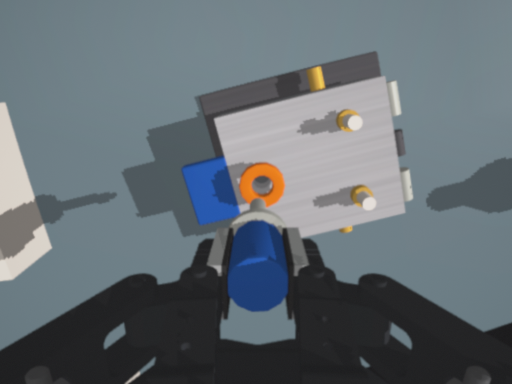

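The wrist view shows the knob held, with the shank tip at (258,201) where the tool axis projects to about (257,202). The collar is at (262,185). The side crop shows the shank upright, its tip within a pixel of prediction. So the pin lies along the tool axis, and I'll re-measure the ring once from this view.

```bash
python3 - <<'E'
from ring import *
f=cam("wrist"); s=telemetry.observe(); print(s["position"])
disc(f,(5,150,120),(20,255,255),.073,[.566,.012],.017)
for st,c,m in blobs(f,(5,150,120),(20,255,255),400):
    print(st)
    cs,_=cv2.findContours(m.astype(np.uint8),cv2.RETR_CCOMP,cv2.CHAIN_APPROX_NONE)
    k=max(cs,key=len)[:,0]; k=k[k[:,1]<st[1]+.8*st[3]]; P=onplane(f,k,.073)[:,:2]
    x=np.linalg.lstsq(np.c_[2*P,np.ones(len(P))],(P**2).sum(1),rcond=None)[0]; print("upper arc",x[:2],np.sqrt(x[2]+x[:2]@x[:2]))
# shank tip columns
g=f["pixels"][192:214:3,240:276].astype(int).sum(2); print(g)
E
```

```text
[0.56611499 0.01082336 0.19138012]
centre [0.5652 0.0135] r 0.0155 expected 0.017
[ 239  163   45   43 1117]
upper arc [0.564962   0.01348503] 0.01540159455390595
[[354 363 372 378 381 382 383 386 389 396 403 401 388 375 363 364 362 356
  357 360 359 360 356 341 331 327 321 304 267 258 291 336 364 374 380 381]
 [352 358 366 371 376 379 383 383 381 384 386 395 399 396 383 369 348 326
  305 285 275 266 257 248 245 258 273 301 330 358 370 378 380 381 380 383]
 [369 372 378 378 375 370 374 377 380 381 382 385 390 389 382 370 364 368
  372 379 399 415 413 398 387 385 383 380 382 382 383 383 384 382 383 385]
 [368 370 368 368 369 371 367 368 373 376 381 344 309 295 297 302 317 332
  346 367 389 409 429 451 458 424 391 383 383 381 381 385 385 385 392 418]
 [451 463 465 480 511 515 511 497 485 441 340 292 292 293 299 306 318 333
  351 372 392 413 433 454 470 467 421 387 393 407 431 462 484 513 529 542]
 [541 544 544 546 546 547 546 542 521 450 337 293 293 296 303 310 321 335
  350 373 393 411 429 448 471 493 505 512 521 529 533 533 531 529 529 531]
 [539 546 536 518 489 469 437 396 370 331 309 308 316 320 333 344 349 349
  354 361 366 373 381 389 399 410 423 441 461 478 494 513 524 531 532 534]
 [416 382 333 321 328 349 386 415 440 462 475 490 504 511 513 516 514 514
  513 514 516 517 517 513 505 495 486 476 464 450 445 444 448 455 475 501]]
```

```bash
python3 -m crank '0 0.0012 0.002 0 0 0 0;0 0 0 0.010 0 0 0;0 0 0 0.010 0 0 0;0 0 0 0.010 0 0 0;0 0 0 0.006 0 0 0;0 0 0 0.005 0 0 0;0 0 0 0.005 0 0 0;0 0 0 0 0 0 0'
python3 -m crank '0 0 0 0.004 0 0 0;0 0 0 0.004 0 0 0;0 0 0 0.004 0 0 0;0 0 0 0.003 0 0 0;0 0 0 0.003 0 0 0;0 0 0 0.003 0 0 0;0 0 0 0 0 0 0;0 0 0 0 0 0 0'
```

```text
clock: 8.6
position: [0.5654, 0.0136, 0.1442]
tool_rot: [-3.141, -0.001, 2.833]
force: [-1.1, 0.6, -0.3]
grip_width: 0.0216
finger_force: 98.0
clock: 9.27
position: [0.5657, 0.0137, 0.1242]
tool_rot: [-3.141, -0.0, 2.833]
force: [0.1, 0.5, -1.0]
grip_width: 0.0218
finger_force: 98.0
```

```bash
python3 -m crank '0 0 0 0.003 0 0 0;0 0 0 0.003 0 0 0;0 0 0 0.003 0 0 0;0 0 0 0.003 0 0 0;0 0 0 0.003 0 0 0;0 0 0 0.003 0 0 0;0 0 0 0 0 0 0;0 0 0 0 0 0 0' 120
```

```text
clock: 9.93
position: [0.5656, 0.0137, 0.1061]
tool_rot: [-3.141, -0.0, 2.833]
force: [0.6, 0.4, -0.9]
grip_width: 0.0213
finger_force: 117.4
```

```bash
python3 -m crank '0 0 0 0.002 0 0 0;0 0 0 0.002 0 0 0;0 0 0 0.002 0 0 0;0 0 0 0.001 0 0 0;0 0 0 0.001 0 0 0;0 0 0 0.001 0 0 0;0 0 0 0 0 0 0;0 0 0 0 0 0 0'
```

```text
clock: 10.6
position: [0.5659, 0.0137, 0.0976]
tool_rot: [3.141, 0.0, 2.833]
force: [-1.2, 0.1, 7.8]
grip_width: 0.0212
finger_force: 117.6
```

```bash
python3 -m crank '0 0 0 0.001 0 0 0;0 0 0 0.001 0 0 0;0 0 0 0.0003 0 0 0;0 0 0 0 0 0 0;0 0 0 0 0 0 0;0 0 0 0 0 0 0;0 0 0 0 0 0 0;0 0 0 0 0 0 0'
python3 - <<'E'
from h import *
f=cam("side"); w=cam("wrist")
A=cv2.resize(f["pixels"][110:210,250:370],None,fx=4,fy=4,interpolation=cv2.INTER_CUBIC)
cv2.imwrite("pics/s5.png",np.hstack([A[:384],np.ascontiguousarray(w["pixels"])[:384,100:400]])[:,:,::-1])
s=telemetry.observe(); print(s["position"],s["force"],s["finger_force"])
E
```

```text
clock: 11.27
position: [0.5659, 0.0137, 0.0954]
tool_rot: [3.141, 0.0, 2.833]
force: [-2.1, 0.0, 10.4]
grip_width: 0.0215
finger_force: 117.6
[0.56593757 0.01367627 0.09543155] [-1.36788222 -0.25900367 10.09482765] 117.64285683631897
```

View pics/s5.png

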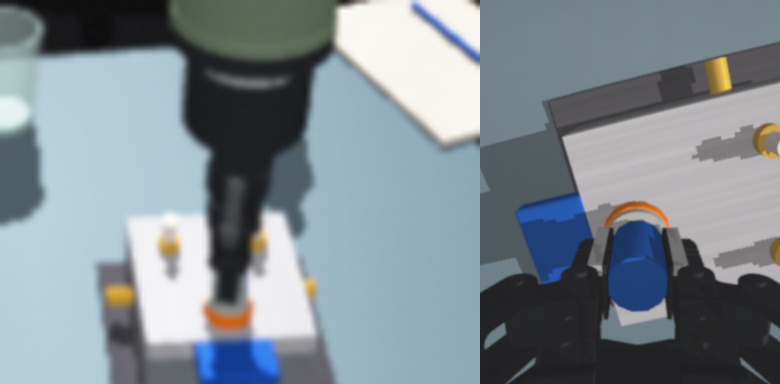

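The pin's flange sits on the squeezed collar at (228,315) in the left half of the picture and (637,215) in the right, with the plate flat and the knob still gripped. The push is about 11 N, with a slope of about 1 N/mm, so the collar is roughly 6.5 of its 8 mm down. Handing in.

```bash
python3 -c "
from workcell import bot
print(bot.job_done())"
```

```text
the job is handed in; nothing more can be done
None
```

I shut the lid by its blue tab and pushed the blue-headed pin through the collar into both halves. At hand-in (about 11 s) the gripper still held the pin, with the collar an estimated 6.5 of 8 mm down; the hand-in returned no verdict.

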